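# Print the zero record of a tared tub

## Robot

A 7-joint arm with a two-finger parallel gripper is mounted at the origin on the work surface. World frame = base frame: x ahead of the robot, y to its left, z up, the work surface at z = 0. Lengths are in mm, angles in rad, forces in N, time in s.
With the tool pointing down it reaches from about 400 to 850 mm from the base axis. Payload 10.4 kg.
Tool frame: the origin (TCP) lies at the centre of the arm's flange, where the gripper is bolted on; the fingertips stand 182 mm ahead of it and the grasp point (between the pads) lies 164 mm ahead of it; z points along the fingers, y is the line along which they close (so a half turn about z gives the same grasp; the last joint's range is limited). The gripper opens to 87 mm and grips with 3 to 60 N. Pads are 19 mm wide; open, the fingers measure 117 mm over their backs; the gripper's body (75 mm by 190 mm) begins 51 mm behind the grasp point.
Start: joints at [-1.237, 0.332, -0.065, 1.46, 0.022, 1.35, -0.088], TCP at [218.284, 585.649, 404.776] pointing down, gripper open.
Joint ranges: [-2.6, 2.6], [-0.5, 2.12], [-1.47, 1.34], [0.16, 2.42], [-1.27, 4.41], [0.06, 2.06], [-2.6, 2.6]. Speed limits (rad/s): [2.22, 2.22, 2.79, 2.79, 3.14, 3.14, 3.14].

## Interface

Orientations are given as [roll, pitch, yaw] about the fixed x, y, z axes, in that order (R = Rz(yaw) Ry(pitch) Rx(roll)).
In Python, from plant import r, vision gives the robot as it stands.
- The arm moves only by the tool arm_command, never from a script. Its argument "commands" is a list of rows, each an object of numbers: "tx", "ty", "tz": the shift along the tool's x, y, z in m; "roll": the turn about the tool's z in rad; "fingers": the closure, from -1 (fully open) to 1 (shut). A call has 1 to 12 rows; each row shifts and turns the commanded pose from where the row before left it, along the tool's axes as they then stand; what a row does not reach is not made up. A row lasts 1/12 s, in which the tool goes at most 41.7 mm and 7.16 degrees, less where a joint would pass 70% of its speed; a pose out of reach is approached as far as the arm can. A call is refused whole if a number of a shift passes 0.0417 or a number of a turn 0.125, either way. A call with a gripper value outside its range is refused whole. The fingers move at their own pace and stop on an object; "force" is the grip in N (left out, the last holds). Time passes only in rows, so rows that do not move let the fingers close. It gives the time, the measured TCP pose, the force, the opening and the grip force at its end, in the units of the state.
- r.get_obs(): the state, without advancing time (a new reading comes with each control period).
- vision.capture(name): name is "scene" or "top" or "wrist"; returns the picture (420x560x3 uint8, red, green, blue); there is no depth.
- vision.camera_params(name): a dict with "intrinsics" (3x3 intrinsics, pixels), "k1" (the pictures are not rectified: a ray, as slopes to the right and down, at radius r is drawn at 1 + k1 r^2 times it, then the intrinsics apply), "rvec" (rotation vector, rad) and "tvec" (3), from world to camera coordinates, as OpenCV has them. Camera axes: x right, y down, z forward; pixel columns grow to the right and rows downward; lengths in mm; the calibration is good to about 2 mm. A picture is of the moment at which its call begins: read the wrist's pose just before it. camera_params takes no time and is no camera call; for the wrist camera it gives the pose at the moment of the call.
- r.hand_in(): hands the job in; it is judged then, once.
The state is a dict: "time": time; "q": joint angles; "qd": joint speeds; "joint_efforts": joint torques, N m; "tool_pos": TCP position; "tcp_rot": TCP orientation; "contact_force": force on the tool from outside, world axes, zero at the start; "torque": the same for the moment, N m; "gripper_width": finger opening in mm; "grip_force": force on a finger pad.
Only numpy, scipy, OpenCV 4.12 (cv2) and the standard library are available. Lean on these libraries where they do the work, as an engineer would, in place of code of your own. Each camera call takes 0.05 s, during which the arm holds its last target. There are 200 camera calls.

## Task

The empty tub already stands on the balance. Using only the fingertips, switch the receipt printer on by pressing the raised, white-marked end of its orange rocker fully down, then press the balance's wide blue tare key to the bottom and let it come up, then do the same with the green print key beside it. Press no other key, keep off the weighing pan and the tub, and leave everything else on the bench where it stands.

Things in the scene. Friction and masses are not known exactly. Their poses are not given: they have to be found in the camera images.
- rocker_on_end (a point): Near (operator-side) end of the orange printer rocker, 36 mm front to back, 24 mm wide, black bezel, left half of the printer's deck; white bar on this end. Point: top face of this end, midway across, 13 mm from the turning axis at the rocker's middle. Off: this end slopes up, 6 mm high at its tip; on: level, 3.5 mm above the deck, 1.5 above the bezel. The point sinks 4.3 mm from off to on.
- rocker (a joint): Rocker angle in rad: 0 off (near end raised, far end level), 0.34 fully on (near end level against its stop, far end raised). Found within 0.04 of off. No spring: it stays where it is left; about 2 to 3 N down at point rocker_on_end turns it.
- tare_key_top (a point): Tare key of the balance: blue, widest, 34 mm along the row by 20 mm, right end of the row. Point: centre of its top face, 7 mm proud of the panel when up. Axes: z straight out of the panel (18 degrees off vertical, towards the operator), x up the slope, y along the row to the left. Slides 5 mm along -z: 1.5 N to start, 4.5 N at the rigid bottom; springs back.
- tare_key (a joint): Tare key's travel in m: 0 up, 0.005 fully down.
- print_key_top (a point): Print key: green, 26 mm along the row by 20 mm, next to tare, centres 52 mm apart. Point: centre of its top face, 7 mm proud of the panel when up. Axes: z straight out of the panel (18 degrees off vertical, towards the operator), x up the slope, y along the row to the left. Slides 5 mm along -z: 1.5 N to start, 4.5 N at the rigid bottom; springs back.
- print_key (a joint): Print key's travel in m: 0 up, 0.005 fully down.
- power_key (a joint): Travel in m of the balance's red power key (26 by 20 mm, left end of the row, 92 mm left of the print key's centre): 0 up, 0.005 down. Not to be pressed.
- mode_key (a joint): Travel in m of the balance's white mode key (26 by 20 mm, 46 mm left of the print key's centre): 0 up, 0.005 down. Not to be pressed.
- feed_key (a joint): Travel in m of the printer's round white paper-feed key (20 mm across, 5 mm proud, on the right half of the printer's deck, 84 mm to the right of the rocker): 0 up, 0.004 down. Not to be pressed.
- balance: Ivory balance, 320 mm deep (x), 230 mm wide (y), fixed. Origin: centre of its underside; x to the back, y to the operator's left, z up. Its front 110 mm is a grey panel sloping up from 42 to 78 mm high (18 degrees), with four keys in a row 30 mm up the slope (red, white, green, blue from the left) and a display above them; the housing behind is 76 mm high.
- pan: Square steel weighing pan of the balance, 180 x 180 x 4 mm, its top 88 mm above the bench, centred 55 mm behind the balance's origin. Origin: centre of its underside. Not to be touched.
- tub: Empty open white plastic tub, 117 mm across the rim, 94 mm across the foot, 45 mm high, loose on the pan (rim 133 mm above the bench). Origin: centre of its underside. Not to be touched.
- printer: Receipt printer, 230 mm deep (x), 170 mm wide (y), fixed, left or right of the balance. Origin: centre of its underside; x to the back, y to the operator's left. A level grey front deck 60 mm high has the rocker (centre 68 mm in front of the origin, 42 mm left) and the feed key; the ivory rear, from 15 mm in front of the origin back, is 98 mm high, paper tongue to 122 mm.
- sample_tub: Closed sample tub, 134 mm across the lid, 90 mm high, loose, on the left. Origin: centre of its underside.
- amber_small: Amber bottle with black cap, 68 mm across, 150 mm high, loose, on the right. Origin: centre of its underside.
- beaker: Blue plastic beaker, 60 mm across, 70 mm high, loose, near the robot. Origin: centre of its underside.
- vial: Small glass vial with white cap, 32 mm across, 50 mm high, loose, in front of the gap between balance and printer. Origin: centre of its underside.
- spatula: Lab spoon with black handle, 190 mm long, lying loose near the robot. Origin: centre of its underside.
There are look-alikes about, which are no part of the job. Leave any red look-alike of the sample_tub alone.

How it is judged (in metres and radians):
On the way, in this order (a step that is already met when the one before it is completed fails the run):
1. the printer's rocker is on (value of joint rocker above 0.25 rad), for 0.1 s.
2. the tare key is pressed down by the fingers (value of joint tare_key above 0.0033 m and contact force between the fingers and tare_key above 0.5 N), for 0.05 s.
3. the tare key is up again (value of joint tare_key below 0.0012 m), for 0.05 s.
4. the print key is pressed down by the fingers (value of joint print_key above 0.0033 m and contact force between the fingers and print_key above 0.5 N and value of joint tare_key below 0.0012 m), for 0.05 s.
At the end, for the whole second after the job is handed in: Rocker on (over 0.25 of 0.34 rad), every key up again (travel under 1.2 mm), the tub at rest and upright on the pan within 8 mm of where it stood, and every other loose thing within 20 mm of where it stood and upright (value of joint rocker above 0.25 rad and value of joint each of power_key, mode_key, print_key, tare_key, feed_key below 0.0012 m and distance of tub from where it was at the start of the episode below 0.008 m and angle between tub's own z axis and vertical below 0.1 rad and linear speed of tub below 0.02 m/s and horizontal distance between tub and pan below 0.05 m and distance of each of sample_tub, amber_small, beaker, vial, spatula from where it was at the start of the episode below 0.02 m and angle between each of sample_tub, amber_small, beaker, vial's own z axis and vertical below 0.2 rad); the robot touches nothing.
It fails at once if the power, mode or paper-feed key is pressed (over 2 mm) (value of joint any of power_key, mode_key, feed_key above 0.002 m).
It fails at once if tare or print is pressed (over 2 mm) before the printer is on (value of joint rocker below 0.2 rad and value of joint any of tare_key, print_key above 0.002 m).
It fails at once if the robot touches the pan or the tub (over 1 N) (contact force between any of the fingers, the arm and pan above 1 N or contact force between any of the fingers, the arm and tub above 1 N).
It fails at once if the tub is shifted over 8 mm, tipped or lifted (not (distance of tub from where it was at the start of the episode below 0.008 m and angle between tub's own z axis and vertical below 0.1 rad)).
It fails at once if another loose thing is shifted over 20 mm, tipped or lifted (not (distance of each of sample_tub, amber_small, beaker, vial, spatula from where it was at the start of the episode below 0.02 m and angle between each of sample_tub, amber_small, beaker, vial's own z axis and vertical below 0.2 rad)).
It also fails if it takes over 51 s, if anything falls off the work surface, if the arm or the gripper's body presses on something with over 40 N, if the wrist force passes 120 N, or if a joint passes its speed limit or range.

## Working session

There is one attempt and no reset: what is moved stays moved. The work goes in short steps, Python scripts to look and compute and a tool call to move; the robot and the scene stay as the last step left them, time stands still between calls to the robot, and variables do not carry over. Pictures are saved under pics/ and viewed, at most 10 in all, crops included, and the job is handed in when it is done.

Besides the shell and the picture viewer there is one more tool, called as name(argument=value, ...) on one line, values as JSON. arm_command: Moves the arm, as the interface text tells. Its arguments: {"type":"object","properties":{"commands":{"type":"array","items":{"type":"object","properties":{"tx":{"type":"number"},"ty":{"type":"number"},"tz":{"type":"number"},"roll":{"type":"number"},"fingers":{"type":"number"}}}},"force":{"type":"number"}},"required":["commands"]}

```bash
mkdir -p pics
python3 - <<'E'
from plant import r, vision
import cv2,numpy as np
o=r.get_obs();print(o['time'],o['tool_pos'],o['tcp_rot'],o['gripper_width'])
for n in('top','scene'):
    p=vision.camera_params(n);print(n,p)
    cv2.imwrite(f'pics/{n}0.png',vision.capture(n)[:,:,::-1])
E
```

```text
0.0 [218.24700287 585.5046735  403.96321485] [-3.14014571e+00  8.46636458e-05  2.78483515e+00] 87.22892907529992
top {'intrinsics': array([[394.66006153,   0.        , 273.16409098],
       [  0.        , 394.66006153, 212.76667659],
       [  0.        ,   0.        ,   1.        ]]), 'k1': -0.012647995237388144, 'rvec': array([ 2.14919833, -2.14855678,  0.19143758]), 'tvec': array([  38.3166852 ,  558.28086993, 1299.52606686])}
scene {'intrinsics': array([[400.31231525,   0.        , 277.6737614 ],
       [  0.        , 400.31231525, 209.32335816],
       [  0.        ,   0.        ,   1.        ]]), 'k1': -0.08884764865790554, 'rvec': array([ 1.7182218 ,  1.71396315, -0.76439248]), 'tvec': array([ -39.51916337, -297.65088433, 1992.73549356])}
```

View pics/top0.png

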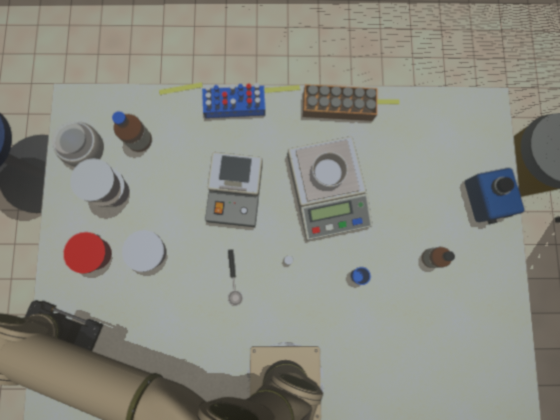

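View pics/scene0.png

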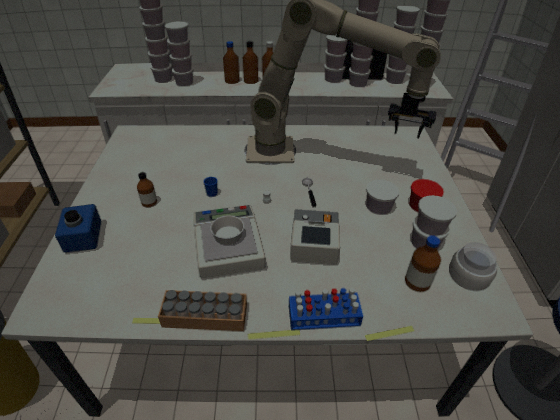

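The top view shows the printer left of the balance, with the rocker near (219,208). The keys are red (316,230), white (329,227), green (343,225) and blue (356,222). The vial is at (287,260) and the beaker at (361,275).

```bash
cat > h.py <<'E'
from plant import r, vision
import cv2,numpy as np
def cam(n):
    p=vision.camera_params(n);R=cv2.Rodrigues(p['rvec'])[0];return p['intrinsics'],p['k1'],R,np.array(p['tvec']).ravel()
def ray(c,uv):
    K,k1,R,t=c
    d=cv2.undistortPoints(np.array([[uv]],float),K,np.array([k1,0,0,0,0]))[0,0]
    return -R.T@t, R.T@np.array([d[0],d[1],1])
def cast(c,uv,z):
    o,d=ray(c,uv);return o+d*(z-o[2])/d[2]
def proj(c,P):
    K,k1,R,t=c
    return cv2.projectPoints(np.array([P],float),R,t,K,np.array([k1,0,0,0,0]))[0].ravel()
def blobs(im,lo,hi,box,amin=8):
    h=cv2.cvtColor(im,cv2.COLOR_RGB2HSV);m=cv2.inRange(h,lo,hi)
    k=np.zeros_like(m);x0,y0,x1,y1=box;k[y0:y1,x0:x1]=m[y0:y1,x0:x1]
    n,_,s,ce=cv2.connectedComponentsWithStats(k)
    return sorted([(int(s[i,4]),ce[i].round(1).tolist(),s[i,:4].tolist()) for i in range(1,n) if s[i,4]>=amin],reverse=True)
E
python3 - <<'E'
from h import *
c=cam('top');im=vision.capture('top')
for n,lo,hi,b,z in[('rocker',(5,120,80),(22,255,255),(205,195,245,225),64),('green',(40,80,40),(85,255,255),(335,215,352,235),58),('blue',(100,100,50),(130,255,255),(346,212,368,232),58),('red',(0,120,60),(4,255,255),(305,220,325,240),58),('red2',(170,120,60),(180,255,255),(305,220,325,240),58)]:
    for B in blobs(im,lo,hi,b)[:3]: print(n,B,cast(c,B[1],z).round(1))
print('vial',cast(c,(287,260),50),'beaker',cast(c,(361,275),70))
cv2.imwrite('pics/crop.png',cv2.resize(im[140:250,195:385,::-1],None,fx=4,fy=4,interpolation=cv2.INTER_CUBIC))
E
```

```text
rocker (75, [218.6, 207.3], [215, 202, 8, 11]) [573.2 221.7  64. ]
green (40, [342.0, 224.1], [339, 221, 7, 7]) [ 517.8 -192.8   58. ]
blue (53, [356.7, 221.0], [352, 218, 10, 7]) [ 528.4 -242.9   58. ]
red (39, [315.5, 229.6], [312, 227, 8, 6]) [ 499.1 -103.1   58. ]
vial [398.24681412  -7.21258032  50.        ] beaker [ 348.47552829 -248.14479645   70.        ]
```

View pics/crop.png

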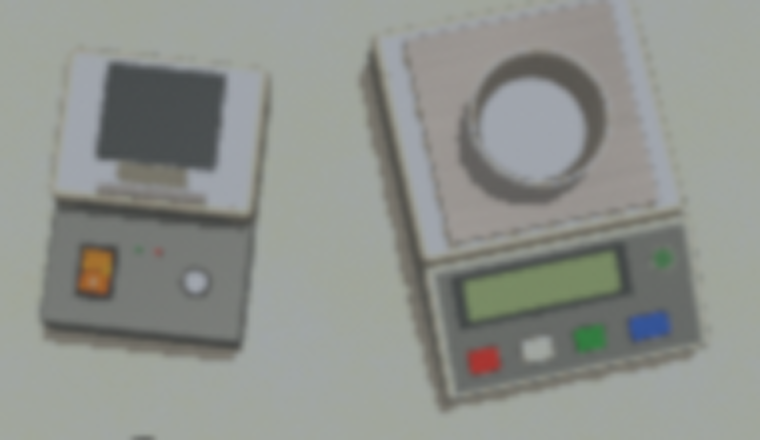

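The crop confirms the rocker's white mark is on the near end, and the row spacings match: 51.2 mm measured against 52, and 143 against 144. I'll close the fingers and move above the rocker.

arm_command(commands=[{"roll": -0.124,"fingers": 1},{"roll": -0.123,"fingers": 1},{"tx": -0.0271,"ty": -0.0231,"fingers": 1},{"tx": -0.0271,"ty": -0.0231,"fingers": 1},{"tx": -0.0271,"ty": -0.0231,"fingers": 1},{"tx": -0.0271,"ty": -0.0231,"fingers": 1},{"tx": -0.0271,"ty": -0.0231,"fingers": 1},{"tx": -0.0271,"ty": -0.0231,"fingers": 1},{"tx": -0.0271,"ty": -0.0231,"fingers": 1},{"tx": -0.0271,"ty": -0.0231,"fingers": 1},{"tx": -0.0271,"ty": -0.0231,"fingers": 1},{"tx": -0.0271,"ty": -0.0231,"fingers": 1}], force=10)

```text
invalid input
```

arm_command(commands=[{"tx": -0.0271,"ty": -0.0231},{"tx": -0.0271,"ty": -0.0231},{"tx": -0.0271,"ty": -0.0231},{"tx": -0.0271,"ty": -0.0231},{},{}])

```text
invalid input
```

Run:
```python
from h import *
o=r.get_obs();print(o['time'],o['tool_pos'],o['tcp_rot'],o['gripper_width'])
c=cam('wrist');im=vision.capture('wrist');print(c[2].T@-c[3],c[1])
print(proj(c,(560,223,64)))
cv2.imwrite('pics/w1.png',im[:,:,::-1])
```

```text
0.15 [218.26999605 585.55935887 404.12998388] [-3.14055680e+00  5.40921689e-05  2.78481214e+00] 86.57437222751187
[142.70270847 614.46430958 385.28416929] -0.0011607092206858294
[130.15144693 501.44284154]
```

View pics/w1.png

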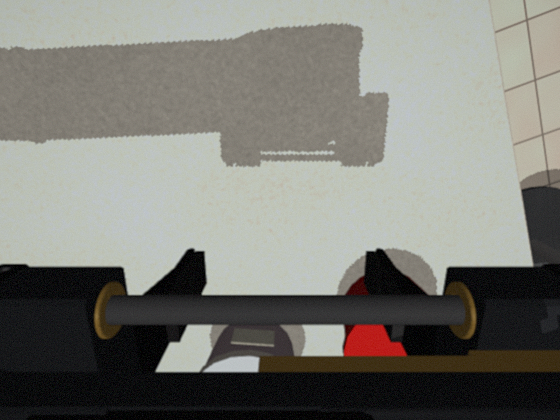

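The call was refused, so the arm hasn't moved. The wrist picture shows only bench and the two tubs under the gripper. I'll retry with every field given.

arm_command(commands=[{"tx": 0,"ty": 0,"tz": 0,"roll": -0.124,"fingers": 1},{"tx": 0,"ty": 0,"tz": 0,"roll": -0.123,"fingers": 1},{"tx": -0.0271,"ty": -0.0231,"tz": 0,"roll": 0,"fingers": 1},{"tx": -0.0271,"ty": -0.0231,"tz": 0,"roll": 0,"fingers": 1},{"tx": -0.0271,"ty": -0.0231,"tz": 0,"roll": 0,"fingers": 1},{"tx": -0.0271,"ty": -0.0231,"tz": 0,"roll": 0,"fingers": 1},{"tx": -0.0271,"ty": -0.0231,"tz": 0,"roll": 0,"fingers": 1},{"tx": -0.0271,"ty": -0.0231,"tz": 0,"roll": 0,"fingers": 1},{"tx": -0.0271,"ty": -0.0231,"tz": 0,"roll": 0,"fingers": 1},{"tx": -0.0271,"ty": -0.0231,"tz": 0,"roll": 0,"fingers": 1}], force=10)

```text
time: 1.03
tool_pos: [414.5, 376.7, 404.8]
tcp_rot: [3.141, 0.0, 3.032]
contact_force: [0.6, 0.5, 0.0]
gripper_width: 28.2
grip_force: 0.0
```

arm_command(commands=[{"tx": -0.0271,"ty": -0.0231,"tz": 0,"roll": 0,"fingers": 1},{"tx": -0.0271,"ty": -0.0231,"tz": 0,"roll": 0,"fingers": 1},{"tx": -0.0271,"ty": -0.0231,"tz": 0,"roll": 0,"fingers": 1},{"tx": -0.0271,"ty": -0.0231,"tz": 0,"roll": 0,"fingers": 1},{"tx": 0,"ty": 0,"tz": 0,"roll": 0,"fingers": 1},{"tx": 0,"ty": 0,"tz": 0,"roll": 0,"fingers": 1}], force=10)

```text
time: 1.53
tool_pos: [512.4, 272.4, 404.5]
tcp_rot: [-3.141, 0.0, 3.027]
contact_force: [-0.8, 0.8, 0.7]
gripper_width: 0.9
grip_force: 0.0
```

Run:
```python
from h import *
o=r.get_obs();print(o['time'],o['tool_pos'],o['tcp_rot'],o['gripper_width'])
c=cam('wrist');im=vision.capture('wrist');print(c[2].T@-c[3],c[1])
print(proj(c,(560,223,64)))
cv2.imwrite('pics/w2.png',im[:,:,::-1])
```

```text
1.5333 [512.43352958 272.39911981 404.49832773] [-3.14086999e+00  5.69931925e-05  3.02737698e+00] 0.8582930702915953
[432.30433364 282.19930501 385.64394725] -0.0011607092206858294
[243.9116022  243.58059904]
```

View pics/w2.png

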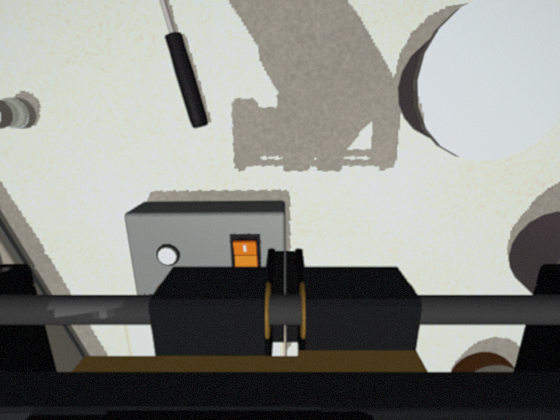

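The wrist view shows the rocker at about (246,254), with its white bar on the near end at (244,247), and the feed key at (167,255).

Run:
```python
from h import *
c=cam('wrist');im=vision.capture('wrist')
h=cv2.cvtColor(im,cv2.COLOR_RGB2HSV)
m=cv2.inRange(h,(4,110,90),(24,255,255));m[:225]=0;m[275:]=0;m[:,:225]=0;m[:,270:]=0
m=cv2.morphologyEx(m,cv2.MORPH_CLOSE,np.ones((7,7)))
b=cv2.boundingRect(m);print(b)
ro=cv2.boxPoints(cv2.minAreaRect(cv2.findNonZero(m)));
for p in ro: print(p,cast(c,p,64).round(1))
w=cv2.inRange(h,(0,0,190),(180,90,255));
for box in((150,240,185,272),(236,236,252,260)):
    for B in blobs(im,(0,0,170),(180,90,255),box)[:1]: print(B,cast(c,B[1],65).round(1))
for p in((128,214),(286,214)):print(cast(c,p,60).round(1))
```

```text
(230, 242, 26, 25)
[230. 242.] [555.3 210.9  64. ]
[255. 242.] [558.3 237.2  64. ]
[255. 266.] [586.1 233.3  64. ]
[230. 266.] [583.  206.3  64. ]
(229, [164.4, 257.1], [156, 249, 18, 17]) [564.3 138.4  65. ]
(20, [242.1, 249.1], [241, 246, 4, 7]) [564.4 222.6  65. ]
[513.8 109.1  60. ]
[532.4 273.1  60. ]
```

arm_command(commands=[{"tx": -0.026,"ty": -0.022,"tz": 0,"roll": 0,"fingers": 1},{"tx": -0.026,"ty": -0.0217,"tz": 0,"roll": 0,"fingers": 1},{"tx": 0,"ty": 0,"tz": 0.035,"roll": 0,"fingers": 1},{"tx": 0,"ty": 0,"tz": 0.035,"roll": 0,"fingers": 1},{"tx": 0,"ty": 0,"tz": 0.035,"roll": 0,"fingers": 1},{"tx": 0,"ty": 0,"tz": 0.03,"roll": 0,"fingers": 1},{"tx": 0,"ty": 0,"tz": 0,"roll": 0,"fingers": 1},{"tx": 0,"ty": 0,"tz": 0,"roll": 0,"fingers": 1}])

```text
time: 2.3
tool_pos: [557.1, 226.6, 269.1]
tcp_rot: [-3.14, -0.003, 3.034]
contact_force: [0.8, 0.1, 1.1]
gripper_width: 0.2
grip_force: 0.0
```

Run:
```python
from h import *
o=r.get_obs();print(o['time'],o['tool_pos'],o['tcp_rot'],o['contact_force'])
c=cam('wrist');im=vision.capture('wrist')
P=o['tool_pos'];print(proj(c,(P[0],P[1],P[2]-182)),proj(c,(560,223,64)))
cv2.imwrite('pics/w3.png',im[:,:,::-1])
```

```text
2.3 [557.05353971 226.60284747 269.10892981] [-3.14045721e+00 -2.67174482e-03  3.03392122e+00] [0.75567187 0.10728071 1.05210883]
[284.74512883 266.21653242] [279.59009428 254.35217303]
```

View pics/w3.png

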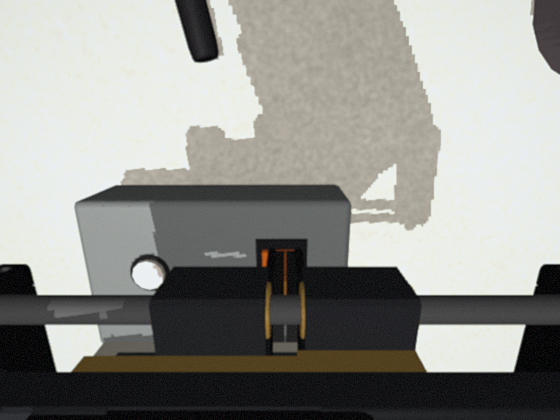

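The bezel spans columns 257–307 and the fingertip is centred at 285, so it is within about 2 mm laterally. I'll descend gently.

arm_command(commands=[{"tx": -0.0015,"ty": -0.002,"tz": 0.005,"roll": 0,"fingers": 1},{"tx": 0,"ty": 0,"tz": 0.005,"roll": 0,"fingers": 1},{"tx": 0,"ty": 0,"tz": 0,"roll": 0,"fingers": 1},{"tx": 0,"ty": 0,"tz": 0,"roll": 0,"fingers": 1},{"tx": 0,"ty": 0,"tz": 0,"roll": 0,"fingers": 1}])

```text
time: 2.77
tool_pos: [559.4, 223.3, 260.3]
tcp_rot: [3.141, 0.0, 3.032]
contact_force: [0.5, -1.4, 0.2]
gripper_width: 0.3
grip_force: 0.0
```

Tip is at 78.3 and on target. The rocker's raised tip is at 66 and its on level at 63.5.

arm_command(commands=[{"tx": 0,"ty": 0,"tz": 0.005,"roll": 0,"fingers": 1},{"tx": 0,"ty": 0,"tz": 0.005,"roll": 0,"fingers": 1},{"tx": 0,"ty": 0,"tz": 0.002,"roll": 0,"fingers": 1},{"tx": 0,"ty": 0,"tz": 0.001,"roll": 0,"fingers": 1},{"tx": 0,"ty": 0,"tz": 0.001,"roll": 0,"fingers": 1},{"tx": 0,"ty": 0,"tz": 0,"roll": 0,"fingers": 1},{"tx": 0,"ty": 0,"tz": 0,"roll": 0,"fingers": 1}])

```text
time: 3.35
tool_pos: [559.2, 223.4, 246.2]
tcp_rot: [3.141, -0.0, 3.032]
contact_force: [-3.9, 0.9, 7.4]
gripper_width: 0.8
grip_force: 3.4
```

arm_command(commands=[{"tx": 0,"ty": 0,"tz": 0.001,"roll": 0,"fingers": 1},{"tx": 0,"ty": 0,"tz": 0.001,"roll": 0,"fingers": 1},{"tx": 0,"ty": 0,"tz": 0,"roll": 0,"fingers": 1},{"tx": 0,"ty": 0,"tz": 0,"roll": 0,"fingers": 1}])

```text
time: 3.68
tool_pos: [559.2, 223.4, 246.0]
tcp_rot: [3.141, -0.0, 3.032]
contact_force: [-10.8, -2.7, 23.8]
gripper_width: 0.7
grip_force: 11.8
```

A rigid stop at tip height 64.0 with 24 N means the rocker is on its stop. I'll lift and check.

arm_command(commands=[{"tx": 0,"ty": 0,"tz": -0.01,"roll": 0,"fingers": 1},{"tx": 0,"ty": 0,"tz": -0.03,"roll": 0,"fingers": 1},{"tx": 0,"ty": 0,"tz": -0.04,"roll": 0,"fingers": 1},{"tx": 0.03,"ty": 0.0,"tz": -0.02,"roll": 0,"fingers": 1},{"tx": 0.03,"ty": 0,"tz": 0,"roll": 0,"fingers": 1},{"tx": 0,"ty": 0,"tz": 0,"roll": 0,"fingers": 1},{"tx": 0,"ty": 0,"tz": 0,"roll": 0,"fingers": 1}])

```text
time: 4.27
tool_pos: [498.7, 230.1, 344.3]
tcp_rot: [3.141, 0.0, 3.033]
contact_force: [0.8, -0.2, 0.4]
gripper_width: 0.6
grip_force: 0.0
```

Run:
```python
from h import *
o=r.get_obs();print(o['time'],o['tool_pos'],o['tcp_rot'],o['contact_force'])
c=cam('wrist');im=vision.capture('wrist')
u,v=proj(c,(573,222,64)).astype(int);print(u,v)
cv2.imwrite('pics/w4.png',cv2.resize(im[max(v-50,0):v+50,u-110:u+60,::-1],None,fx=4,fy=4,interpolation=cv2.INTER_CUBIC))
```

```text
4.2667 [498.74009011 230.09280668 344.2598573 ] [3.14079458e+00 4.11581192e-04 3.03334841e+00] [ 0.79657165 -0.20624187  0.44548884]
284 291
```

View pics/w4.png

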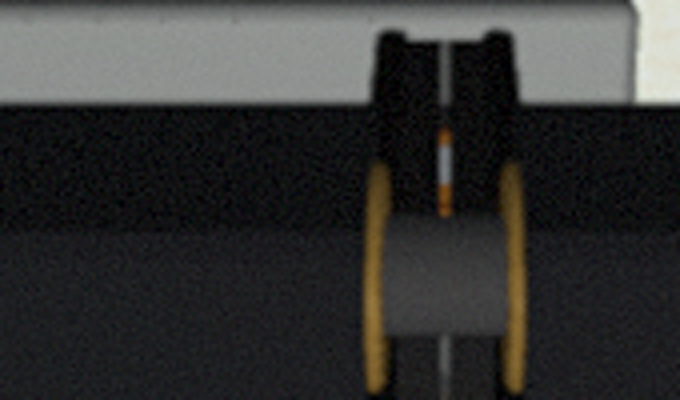

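The rocker is hidden behind the fingers in that view. I'll raise and sidestep toward the balance, then check again.

arm_command(commands=[{"tx": 0,"ty": -0.03,"tz": -0.025,"roll": 0,"fingers": 1},{"tx": 0,"ty": -0.03,"tz": -0.025,"roll": 0,"fingers": 1},{"tx": 0,"ty": 0,"tz": -0.01,"roll": 0,"fingers": 1},{"tx": 0,"ty": 0,"tz": 0,"roll": 0,"fingers": 1},{"tx": 0,"ty": 0,"tz": 0,"roll": 0,"fingers": 1}])

```text
time: 4.73
tool_pos: [493.7, 170.1, 403.5]
tcp_rot: [3.141, 0.0, 3.031]
contact_force: [-0.9, -0.0, 0.7]
gripper_width: 0.4
grip_force: 0.0
```

Run:
```python
from h import *
o=r.get_obs();print(o['time'],o['tool_pos'])
c=cam('wrist');im=vision.capture('wrist')
u,v=proj(c,(573,222,64)).astype(int);print(u,v)
cv2.imwrite('pics/w5.png',cv2.resize(im[max(v-45,0):v+30,u-60:u+60,::-1],None,fx=5,fy=5,interpolation=cv2.INTER_CUBIC))
```

```text
4.7333 [493.73979681 170.1435145  403.54349667]
340 261
```

View pics/w5.png

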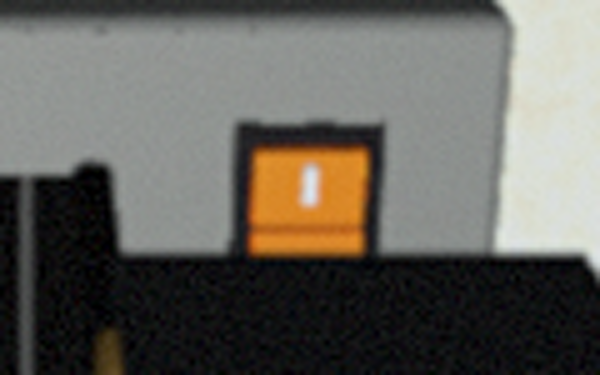

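The near half of the rocker now lies flat with its bar visible, and the rigid stop at 64 mm agrees, so it is on. Next I'll go to the balance keys.

arm_command(commands=[{"tx": 0,"ty": 0,"tz": 0,"roll": -0.106,"fingers": 1},{"tx": 0,"ty": 0,"tz": 0,"roll": -0.106,"fingers": 1},{"tx": 0,"ty": 0,"tz": 0,"roll": -0.106,"fingers": 1},{"tx": 0.0104,"ty": -0.0377,"tz": 0,"roll": 0,"fingers": 1},{"tx": 0.0104,"ty": -0.0377,"tz": 0,"roll": 0,"fingers": 1},{"tx": 0.0104,"ty": -0.0377,"tz": 0,"roll": 0,"fingers": 1},{"tx": 0.0104,"ty": -0.0377,"tz": 0,"roll": 0,"fingers": 1},{"tx": 0.0104,"ty": -0.0377,"tz": 0,"roll": 0,"fingers": 1},{"tx": 0.0104,"ty": -0.0377,"tz": 0,"roll": 0,"fingers": 1},{"tx": 0.0104,"ty": -0.0377,"tz": 0,"roll": 0,"fingers": 1},{"tx": 0.0104,"ty": -0.0377,"tz": 0,"roll": 0,"fingers": 1},{"tx": 0.0104,"ty": -0.0377,"tz": 0,"roll": 0,"fingers": 1}])

```text
time: 5.78
tool_pos: [471.6, -182.2, 402.5]
tcp_rot: [3.141, -0.002, -2.932]
contact_force: [1.5, -0.2, 0.1]
gripper_width: 0.6
grip_force: 0.0
```

arm_command(commands=[{"tx": 0.0104,"ty": -0.0377,"tz": 0,"roll": 0,"fingers": 1},{"tx": 0,"ty": 0,"tz": 0,"roll": 0,"fingers": 1},{"tx": 0,"ty": 0,"tz": 0,"roll": 0,"fingers": 1},{"tx": 0,"ty": 0,"tz": 0,"roll": 0,"fingers": 1}])

```text
time: 6.12
tool_pos: [469.9, -219.2, 402.4]
tcp_rot: [3.141, -0.002, -2.932]
contact_force: [0.4, 0.3, 0.2]
gripper_width: 0.7
grip_force: 0.0
```

Run:
```python
from h import *
o=r.get_obs();print(o['time'],o['tool_pos'],o['tcp_rot'])
c=cam('wrist');im=vision.capture('wrist')
for n,P,lo,hi in(('tare',(528.4,-242.9,58),(100,90,40),(130,255,255)),('print',(517.8,-192.8,58),(40,70,30),(85,255,255)),('red',(499.1,-103.1,58),(0,120,60),(5,255,255))):
    u,v=proj(c,P).astype(int)
    for B in blobs(im,lo,hi,(max(u-35,0),max(v-25,0),u+35,v+25),60)[:2]: print(n,u,v,B,cast(c,B[1],58).round(1))
cv2.imwrite('pics/w6.png',im[:,:,::-1])
```

```text
6.1167 [ 469.87198521 -219.19067569  402.43890782] [ 3.14090142e+00 -2.11960811e-03 -2.93236248e+00]
tare 251 242 (602, [250.5, 242.0], [235, 233, 32, 19]) [ 528.2 -244.2   58. ]
print 299 242 (439, [298.7, 241.8], [287, 233, 25, 19]) [ 517.4 -193.8   58. ]
red 384 242 (459, [384.2, 242.1], [372, 233, 25, 19]) [ 498.8 -104.    58. ]
```

View pics/w6.png

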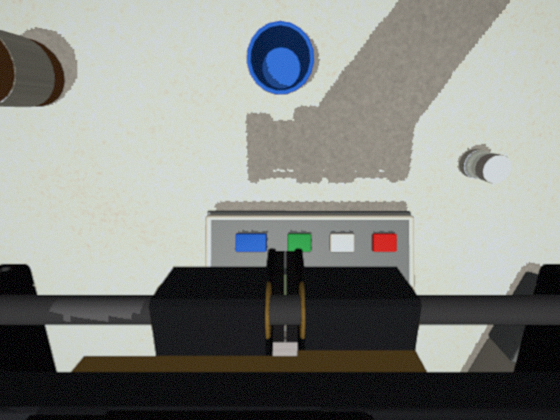

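The wrist view shows blue (250,242), green (299,242), white (342,242) and red (384,242). Both cameras agree to about 1 mm. I'll move above tare, slightly downhill of its centre.

arm_command(commands=[{"tx": -0.0245,"ty": -0.018,"tz": 0,"roll": 0,"fingers": 1},{"tx": -0.0245,"ty": -0.0179,"tz": 0,"roll": 0,"fingers": 1},{"tx": 0,"ty": 0,"tz": 0.036,"roll": 0,"fingers": 1},{"tx": 0,"ty": 0,"tz": 0.036,"roll": 0,"fingers": 1},{"tx": 0,"ty": 0,"tz": 0.036,"roll": 0,"fingers": 1},{"tx": 0,"ty": 0,"tz": 0.025,"roll": 0,"fingers": 1},{"tx": 0,"ty": 0,"tz": 0.012,"roll": 0,"fingers": 1},{"tx": 0,"ty": 0,"tz": 0,"roll": 0,"fingers": 1},{"tx": 0,"ty": 0,"tz": 0,"roll": 0,"fingers": 1},{"tx": 0,"ty": 0,"tz": 0,"roll": 0,"fingers": 1}])

```text
time: 7.0
tool_pos: [525.5, -245.1, 260.5]
tcp_rot: [-3.141, 0.002, -2.933]
contact_force: [-0.1, 0.0, 0.9]
gripper_width: 0.3
grip_force: 0.0
```

arm_command(commands=[{"tx": 0,"ty": 0,"tz": 0.008,"roll": 0,"fingers": 1},{"tx": 0,"ty": 0,"tz": 0.007,"roll": 0,"fingers": 1},{"tx": 0,"ty": 0,"tz": 0.002,"roll": 0,"fingers": 1},{"tx": 0,"ty": 0,"tz": 0.002,"roll": 0,"fingers": 1},{"tx": 0,"ty": 0,"tz": 0.002,"roll": 0,"fingers": 1},{"tx": 0,"ty": 0,"tz": 0.001,"roll": 0,"fingers": 1},{"tx": 0,"ty": 0,"tz": 0,"roll": 0,"fingers": 1},{"tx": 0,"ty": 0,"tz": 0,"roll": 0,"fingers": 1}])

```text
time: 7.67
tool_pos: [525.1, -245.1, 237.4]
tcp_rot: [-3.141, 0.002, -2.933]
contact_force: [0.2, 1.6, 5.0]
gripper_width: 0.5
grip_force: 2.5
```

arm_command(commands=[{"tx": 0,"ty": 0,"tz": 0.001,"roll": 0,"fingers": 1},{"tx": 0,"ty": 0,"tz": 0.001,"roll": 0,"fingers": 1},{"tx": 0,"ty": 0,"tz": 0,"roll": 0,"fingers": 1},{"tx": 0,"ty": 0,"tz": 0,"roll": 0,"fingers": 1}])

```text
time: 8.0
tool_pos: [525.3, -245.2, 236.7]
tcp_rot: [3.141, 0.002, -2.933]
contact_force: [-4.7, 4.8, 20.4]
gripper_width: 0.3
grip_force: 10.3
```

Rigid bottom with 20 N at the predicted height. I'll release and shift 52 mm left to the print key.

arm_command(commands=[{"tx": 0,"ty": 0,"tz": -0.01,"roll": 0,"fingers": 1},{"tx": 0,"ty": 0,"tz": -0.016,"roll": 0,"fingers": 1},{"tx": 0,"ty": 0,"tz": 0,"roll": 0,"fingers": 1},{"tx": 0,"ty": 0.026,"tz": 0,"roll": 0,"fingers": 1},{"tx": 0,"ty": 0.026,"tz": 0,"roll": 0,"fingers": 1},{"tx": 0,"ty": 0,"tz": 0,"roll": 0,"fingers": 1},{"tx": 0,"ty": 0,"tz": 0,"roll": 0,"fingers": 1},{"tx": 0,"ty": 0,"tz": 0,"roll": 0,"fingers": 1}])

```text
time: 8.67
tool_pos: [513.8, -194.7, 260.5]
tcp_rot: [-3.141, -0.0, -2.933]
contact_force: [-0.0, -1.0, 0.9]
gripper_width: 0.6
grip_force: 0.0
```

arm_command(commands=[{"tx": 0,"ty": 0,"tz": 0.008,"roll": 0,"fingers": 1},{"tx": 0,"ty": 0,"tz": 0.007,"roll": 0,"fingers": 1},{"tx": 0,"ty": 0,"tz": 0.002,"roll": 0,"fingers": 1},{"tx": 0,"ty": 0,"tz": 0.002,"roll": 0,"fingers": 1},{"tx": 0,"ty": 0,"tz": 0.002,"roll": 0,"fingers": 1},{"tx": 0,"ty": 0,"tz": 0.002,"roll": 0,"fingers": 1},{"tx": 0,"ty": 0,"tz": 0.001,"roll": 0,"fingers": 1},{"tx": 0,"ty": 0,"tz": 0,"roll": 0,"fingers": 1},{"tx": 0,"ty": 0,"tz": 0,"roll": 0,"fingers": 1}])

```text
time: 9.42
tool_pos: [514.3, -194.5, 237.3]
tcp_rot: [-3.141, 0.001, -2.933]
contact_force: [-0.0, -0.1, 5.0]
gripper_width: 0.7
grip_force: 2.4
```

arm_command(commands=[{"tx": 0,"ty": 0,"tz": 0.001,"roll": 0,"fingers": 1},{"tx": 0,"ty": 0,"tz": 0.001,"roll": 0,"fingers": 1},{"tx": 0,"ty": 0,"tz": 0,"roll": 0,"fingers": 1},{"tx": 0,"ty": 0,"tz": 0,"roll": 0,"fingers": 1}])

```text
time: 9.75
tool_pos: [514.4, -194.7, 236.6]
tcp_rot: [-3.142, 0.002, -2.934]
contact_force: [-5.7, 1.9, 21.1]
gripper_width: 0.4
grip_force: 10.7
```

The print key is on its rigid bottom too. I'll release, retreat and look.

arm_command(commands=[{"tx": 0,"ty": 0,"tz": -0.01,"roll": 0,"fingers": 1},{"tx": 0,"ty": 0,"tz": -0.035,"roll": 0,"fingers": 1},{"tx": 0,"ty": 0,"tz": -0.04,"roll": 0,"fingers": 1},{"tx": 0,"ty": 0,"tz": -0.04,"roll": 0,"fingers": 1},{"tx": 0.04,"ty": 0,"tz": -0.01,"roll": 0,"fingers": 1},{"tx": 0.02,"ty": 0,"tz": 0,"roll": 0,"fingers": 1},{"tx": 0,"ty": 0,"tz": 0,"roll": 0,"fingers": 1},{"tx": 0,"ty": 0,"tz": 0,"roll": 0,"fingers": 1},{"tx": 0,"ty": 0,"tz": 0,"roll": 0,"fingers": 1}])

```text
time: 10.5
tool_pos: [455.5, -206.3, 369.7]
tcp_rot: [3.141, 0.0, -2.933]
contact_force: [0.3, 0.3, 0.5]
gripper_width: 0.4
grip_force: 0.0
```

Run:
```python
from h import *
o=r.get_obs();print(o['time'],o['tool_pos'],o['contact_force'])
a=vision.capture('scene');b=vision.capture('top')
old=cv2.imread('pics/top0.png')
o=cv2.resize(np.hstack([old[190:225,205:245],b[190:225,205:245,::-1]]),None,fx=8,fy=8,interpolation=cv2.INTER_CUBIC)
s=cv2.resize(np.hstack([cv2.imread('pics/scene0.png')[200:240,290:345],a[200:240,290:345,::-1]]),(640,240),interpolation=cv2.INTER_CUBIC)
cv2.imwrite('pics/f.png',np.vstack([o,s]))
```

```text
10.5 [ 455.51324302 -206.33357792  369.66385575] [0.27069987 0.32349759 0.45996951]
```

View pics/f.png

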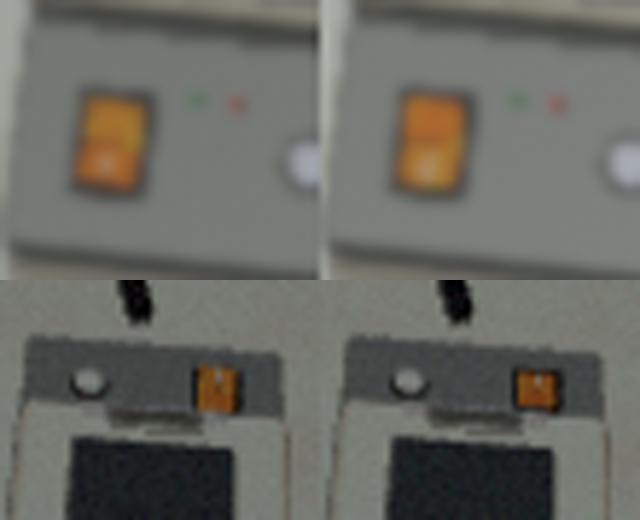

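In the before/after pair the rocker's shading has swapped: the near half is now the level, lighter one and the far half is raised. The rocker is on, so I'll hand in.

```bash
python3 -c "
from plant import r
print(r.hand_in())"
```

```text
the job is handed in; nothing more can be done
None
```

The job is handed in at about 10.5 s: the printer rocker is on, tare and then print were each pressed to the rigid bottom and released, and the arm is clear of everything. The hand-in returned no verdict.

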